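# Clear down the pastry board and rack the pastry tubes

### The job

Clear down the pastry station: with the scraper, and without touching the biscuit with the fingers, wipe every broken piece of biscuit off the marble board into the steel trough at its end, and only then push each pastry tube, foot down, fully home onto a spigot of its own on the drying stand. Leave the scraper standing upright on its rubber mat, and leave the other things on the counter where they are.

Things in the scene. Friction and masses are not known exactly. Their poses are not given: they have to be found in the camera images.
- board: fixed pastry board: a white marble slab 172 (x) x 240 (y) x 35 mm high with a steel crumb trough at its +y end. Origin: centre of the slab's underside, on the counter; z up, +y along the slab towards the trough. The flat top is open at both y ends (y = -120, +120 mm); along its long sides run steel lips, 8 mm higher than the top, 160 mm apart (inner faces at x = -80, +80 mm)
- trough (a point): centre of the trough's floor, 4 mm above the counter, 164 mm along +y from the board's origin; axes as the board's. Open at the top, inside 164 (x) x 88 mm (y); its inner side is the slab's end, its other three walls, 4 mm thick, are 34 mm high, just below the slab's top
- scraper_c (a point): the loose crumb scraper (160 g), at the middle of its handle, 47 mm above its underside. It stands upright: a white block 110 (x) x 36 (y) x 22 mm high, on which stands an upright wooden grip 64 (x) x 22 (y) mm, from 22 to 72 mm above the underside. x lies along the block's long side, z up
- mat: fixed black rubber mat 170 (x) x 100 (y) x 3 mm on which the scraper stands at the start. Origin: centre of its underside
- spigot0 (a point): spigot 0 of the fixed drying stand: the point at its foot, on its axis, on the top of the stand's base. The base is wooden, 64 (x) x 324 (y) x 20 mm, with a row along y of five like upright steel spigots 64 mm apart, this one -128 mm from the middle. Spigot: 35 mm diameter for its first 26 mm, then a cone narrowing to 14 mm at its tip, 44 mm above the base. z up, y along the row
- spigot1 (a point): spigot 1 of the fixed drying stand: the point at its foot, on its axis, on the top of the stand's base. The base is wooden, 64 (x) x 324 (y) x 20 mm, with a row along y of five like upright steel spigots 64 mm apart, this one -64 mm from the middle. Spigot: 35 mm diameter for its first 26 mm, then a cone narrowing to 14 mm at its tip, 44 mm above the base. z up, y along the row
- spigot2 (a point): spigot 2 of the fixed drying stand: the point at its foot, on its axis, on the top of the stand's base. The base is wooden, 64 (x) x 324 (y) x 20 mm, with a row along y of five like upright steel spigots 64 mm apart, this one 0 mm from the middle. Spigot: 35 mm diameter for its first 26 mm, then a cone narrowing to 14 mm at its tip, 44 mm above the base. z up, y along the row
- spigot3 (a point): spigot 3 of the fixed drying stand: the point at its foot, on its axis, on the top of the stand's base. The base is wooden, 64 (x) x 324 (y) x 20 mm, with a row along y of five like upright steel spigots 64 mm apart, this one 64 mm from the middle. Spigot: 35 mm diameter for its first 26 mm, then a cone narrowing to 14 mm at its tip, 44 mm above the base. z up, y along the row
- spigot4 (a point): spigot 4 of the fixed drying stand: the point at its foot, on its axis, on the top of the stand's base. The base is wooden, 64 (x) x 324 (y) x 20 mm, with a row along y of five like upright steel spigots 64 mm apart, this one 128 mm from the middle. Spigot: 35 mm diameter for its first 26 mm, then a cone narrowing to 14 mm at its tip, 44 mm above the base. z up, y along the row
- tube0_c (a point): centre of plain aluminium pastry tube 0: open at both ends, 56 mm high, 46 mm outside and 38 mm inside diameter, with a wider foot rim (56 mm across, 8 mm high), 110 g, loose, standing on its foot on the counter at the start (z is its axis, up). None if this start has no such tube. Fully home on a spigot its centre is 28 mm above the stand's base
- tube1_c (a point): centre of plain aluminium pastry tube 1: open at both ends, 56 mm high, 46 mm outside and 38 mm inside diameter, with a wider foot rim (56 mm across, 8 mm high), 110 g, loose, standing on its foot on the counter at the start (z is its axis, up). None if this start has no such tube. Fully home on a spigot its centre is 28 mm above the stand's base
- tube2_c (a point): centre of plain aluminium pastry tube 2: open at both ends, 56 mm high, 46 mm outside and 38 mm inside diameter, with a wider foot rim (56 mm across, 8 mm high), 110 g, loose, standing on its foot on the counter at the start (z is its axis, up). None if this start has no such tube. Fully home on a spigot its centre is 28 mm above the stand's base
- tube3_c (a point): centre of plain aluminium pastry tube 3: open at both ends, 56 mm high, 46 mm outside and 38 mm inside diameter, with a wider foot rim (56 mm across, 8 mm high), 110 g, loose, standing on its foot on the counter at the start (z is its axis, up). None if this start has no such tube. Fully home on a spigot its centre is 28 mm above the stand's base
- tube4_c (a point): centre of plain aluminium pastry tube 4: open at both ends, 56 mm high, 46 mm outside and 38 mm inside diameter, with a wider foot rim (56 mm across, 8 mm high), 110 g, loose, standing on its foot on the counter at the start (z is its axis, up). None if this start has no such tube. Fully home on a spigot its centre is 28 mm above the stand's base
- chip0_c (a point): centre of broken piece of dry biscuit 0, about 24 x 18 x 9 mm, 12 g, loose, lying flat on the marble at the start. None if this start has no such piece
- chip1_c (a point): centre of broken piece of dry biscuit 1, about 24 x 18 x 9 mm, 12 g, loose, lying flat on the marble at the start. None if this start has no such piece
- chip2_c (a point): centre of broken piece of dry biscuit 2, about 24 x 18 x 9 mm, 12 g, loose, lying flat on the marble at the start. None if this start has no such piece
- chip3_c (a point): centre of broken piece of dry biscuit 3, about 24 x 18 x 9 mm, 12 g, loose, lying flat on the marble at the start. None if this start has no such piece
- chip4_c (a point): centre of broken piece of dry biscuit 4, about 24 x 18 x 9 mm, 12 g, loose, lying flat on the marble at the start. None if this start has no such piece
- cup: bystander: espresso cup, 62 mm wide, 55 mm high, standing near the tubes or in their midst; origin at its underside
- sugar_jar: bystander: sugar jar, 72 mm wide, 110 mm high; origin at its underside
- syrup: bystander: syrup bottle, 66 mm wide, 220 mm high; origin at its underside
- carton: bystander: carton 70 x 130 x 170 mm high; origin at its underside
- bowl: bystander: bowl, 120 mm wide, 50 mm high; origin at its underside

How it is judged:
By the outcome, as a careful person would: the job done as asked, in the order asked, and still so for the second after the job is handed in, with the robot touching nothing.
Of tube0, tube1, tube2, tube3, tube4 only 3 to 5 are there at a start; the rules pass over those that are not, and their reading is None.
Of chip0, chip1, chip2, chip3, chip4 only 3 to 5 are there at a start; the rules pass over those that are not, and their reading is None.
At some moment in a run one of tube0, tube1, tube2, tube3, tube4 may be knocked a few centimetres aside while the robot is not near it.
It also fails if it takes over 210 s, if anything falls off the work surface, if the arm or the gripper's body presses on something with over 40 N, if the wrist force passes 120 N, or if a joint passes its speed limit or range.

### The arm

A 6-joint arm with a two-finger parallel gripper is mounted at the origin on the work surface. World frame = base frame: x ahead of the robot, y to its left, z up, the work surface at z = 0. Lengths are in m, angles in rad, forces in N, time in s.
With the tool pointing down it reaches from about 0.4 to 0.925 m from the base axis. Payload 3.4 kg.
Tool frame: the origin (TCP) lies between the finger pads; the fingertips stand 17 mm ahead of it and the grasp point (between the pads) lies 2 mm behind it (arm.tip_extent is the distance from the TCP to the fingertips, in m); z points along the fingers, y is the line along which they close (so a half turn about z gives the same grasp; the last joint's range is limited). The gripper opens to 85 mm and grips with 20 to 120 N. Pads are 22 mm wide; open, the fingers measure 114 mm over their backs; the gripper's body (76 mm by 85 mm) begins 54 mm behind the grasp point. The pads swing forward as they close: fully open they stand 13 mm farther back than shut.
Start: joints at [1.091, 0.307, 1.506, -0, 1.328, -0.073], TCP at [0.227, 0.528, 0.248] pointing down, gripper open.
Joint ranges: [-3.12, 3.12], [-1.05, 2.28], [0.14, 2.33], [-1.42, 4.57], [0.1, 2.73], [-2.68, 2.68]. Speed limits (rad/s): [2.57, 2.57, 3.14, 3.14, 3.14, 3.14].

### API

Orientations are given as [roll, pitch, yaw] about the fixed x, y, z axes, in that order (R = Rz(yaw) Ry(pitch) Rx(roll)).
In Python, from bench import arm gives the robot as it stands.
- The arm moves only by the shell command python3 -m jog 'ROWS' [FORCE]. ROWS is JSON, a list of rows, each a list of 7 numbers: the turn, a rotation vector about the tool's x, y, z as a fraction of full scale, then the shift along the tool's x, y, z as a fraction of full scale, then the opening, from 0 (shut) to 1 (fully open). A call has 1 to 10 rows; each row shifts and turns the commanded pose from where the row before left it, along the tool's axes as they then stand; what a row does not reach is not made up. Full scale, the value 1, is 0.04 m for a shift and pi rad for a turn. A row lasts 1/8 s, in which the tool goes at most 62.5 mm and 10.7 degrees, less where a joint would pass 70% of its speed; a pose out of reach is approached as far as the arm can. A call with a number of a shift or a turn outside -1 to 1 is refused whole. A call with a gripper value outside its range is refused whole. The fingers move at their own pace and stop on an object; FORCE is the grip in N (left out, the last holds). Time passes only in rows, so rows that do not move let the fingers close. It gives the time, the measured TCP pose, the force, the opening and the grip force at its end, in the units of the state.
- arm.observe(): the state, without advancing time (a new reading comes with each control period).
- arm.get_image(name): name is "scene" or "side" or "wrist"; returns a dict with "frame" (420x560x3 uint8, red, green, blue), "z_map" (420x560 float32, m along the optical axis (not along the pixel's ray), 0 where there is no reading), "fovy" (degrees; the focal length in pixels is half the picture's height over the tangent of half this angle, whatever the lens; pixels are square), "cx", "cy" (the principal point, pixels), "world_to_cam" (4x4, takes a point from world to camera coordinates); the wrist camera has in their place "mount" (4x4, takes a point from camera to tool coordinates, whose origin is the TCP and whose axes are the flange's). Camera axes: x right, y down, z forward; pixel columns grow to the right and rows downward; lengths in m; the calibration is good to about 2 mm. A picture is of the moment at which its call begins: read the wrist's pose just before it.
- arm.hand_in(): hands the job in; it is judged then, once.
Trained networks look in a picture, given as the dict that the camera call returned (one of the last four; its "shot" number tells which), for a name from the list of things; names that differ only in an ending like _2 or _b are one class to them, and where a whole thing is asked for, a point or a joint stands for the part that bears it (a point fixed in the world has none). Each returns a list of dicts, best first, with "score" (0 to 1); they miss things now and then, are a little off and sometimes report something else, mostly with a low value. They report only what shows in the picture. A call takes as long as a camera call.
- arm.look_for(target, picture): "xyz" ([x, y, z] in m, in world coordinates, good to about 4 mm: the middle of the surface that is visible of it).
- arm.cut_out(target, picture): "pixels" (420x560 bool, what is visible of it).
- arm.spot_point(target, picture): "xyz" ([x, y, z] in m, in world coordinates, good to about 4 mm: a listed point, or the origin of a listed thing).
The state is a dict: "clock": time; "joint_pos": joint angles; "joint_velocities": joint speeds; "joint_torque": joint torques, N m; "tool_pos": TCP position; "tool_rot": TCP orientation; "force": force on the tool from outside, world axes, zero at the start; "moment": the same for the moment, N m; "grip_width": opening from 0.0 (shut) to 1.0 (fully open); "grasp_force": force on a finger pad.
Only numpy, scipy, OpenCV 4.12 (cv2) and the standard library are available. Lean on these libraries where they do the work, as an engineer would, in place of code of your own. Each camera call takes 0.05 s, during which the arm holds its last target. There are 200 camera calls.

## Working session

There is one attempt and no reset: what is moved stays moved. The work goes in short steps, Python scripts to look and compute and a shell command to move; the robot and the scene stay as the last step left them, time stands still between calls to the robot, and variables do not carry over. Pictures are saved under pics/ and viewed, at most 14 in all, crops included, and the job is handed in when it is done.

```bash
mkdir -p pics; ls
cat > h.py <<'E'
import numpy as np, cv2
from bench import arm
from scipy.spatial.transform import Rotation as R
def save(p,n): cv2.imwrite('pics/'+n,p['frame'][:,:,::-1])
def sp(t,p,k=1,f='spot_point'):
    r=getattr(arm,f)(t,p)
    return [(np.round(d['xyz'],4).tolist(),round(d['score'],2)) for d in r[:k]]
E
python3 - <<'E'
from h import *
s=arm.observe(); print(s['tool_pos'],s['tool_rot'],s['clock'],arm.tip_extent)
ims=[arm.get_image('scene'),arm.get_image('side')]
for n,p in zip(['scene','side'],ims):
    save(p,n+'.png'); print(n, -p['world_to_cam'][:3,:3].T@p['world_to_cam'][:3,3])
    for t in ['board','trough','scraper_c','mat','spigot0','spigot2','spigot4','cup','sugar_jar','syrup','carton','bowl']: print(t,sp(t,p))
    for t in ['tube0_c','chip0_c']: print(t,*sp(t,p,8),sep='\n  ')
E
```

```text
pics
[0.22669406 0.52767894 0.24736064] [-3.13950260e+00 -1.44085618e-04  2.73581266e+00] 0.0 0.017
scene [1.40609771 0.62046704 0.74449527]
board [([0.4727, -0.0149, -0.0033], 0.93)]
trough []
scraper_c [([0.4988, 0.3543, 0.049], 0.61)]
mat [([0.4831, 0.3506, -0.0007], 0.88)]
spigot0 [([0.6556, 0.1336, 0.0236], 0.85)]
spigot2 [([0.6556, 0.1336, 0.0236], 0.85)]
spigot4 [([0.6556, 0.1336, 0.0236], 0.85)]
cup [([0.6555, -0.2638, -0.0025], 0.87)]
sugar_jar [([0.3565, 0.4503, 0.0025], 0.85)]
syrup [([0.6073, 0.4546, -0.0037], 0.79)]
carton [([0.4758, 0.5679, -0.0002], 0.57)]
bowl [([0.3313, -0.3121, 0.0022], 0.92)]
tube0_c
  ([0.6376, 0.266, 0.0282], 0.88)
  ([0.3599, 0.4502, 0.0033], 0.74)
chip0_c
  ([0.4327, -0.0586, 0.0373], 0.4)
side [-0.04849771 -0.5323045   0.96485975]
board [([0.4711, -0.0118, -0.0034], 0.85)]
trough [([0.4652, 0.15, 0.0049], 0.83)]
scraper_c [([0.4945, 0.3493, 0.0499], 0.8)]
mat [([0.4858, 0.3498, -0.0045], 0.64)]
spigot0 [([0.6532, 0.1339, 0.0206], 0.91)]
spigot2 [([0.6532, 0.1339, 0.0206], 0.91)]
spigot4 [([0.6532, 0.1339, 0.0206], 0.91)]
cup [([0.6532, -0.2604, 0.0002], 0.77)]
sugar_jar [([0.357, 0.4569, -0.0015], 0.84)]
syrup [([0.6066, 0.4536, -0.0014], 0.72)]
carton [([0.4722, 0.568, 0.0025], 0.63)]
bowl [([0.3313, -0.3124, -0.0007], 0.76)]
tube0_c
  ([0.6401, 0.2665, 0.0264], 0.85)
chip0_c
  ([0.4375, -0.0616, 0.0404], 0.6)
  ([0.5554, -0.3709, 0.0268], 0.56)
```

Run:
```python
from h import *
for n in ['scene','side']:
    p=arm.get_image(n); print(n)
    for t in ['tube%d_c'%i for i in range(5)]+['chip%d_c'%i for i in range(5)]+['spigot1','spigot3','spigot4']: print(t,sp(t,p,4))
```

```text
scene
tube0_c [([0.6362, 0.2643, 0.0313], 0.82)]
tube1_c [([0.4571, -0.3828, 0.0266], 0.8)]
tube2_c [([0.5528, -0.3711, 0.0267], 0.54)]
tube3_c []
tube4_c [([0.455, -0.2611, 0.0208], 0.79)]
chip0_c [([0.4327, -0.0565, 0.0416], 0.54)]
chip1_c [([0.5115, -0.06, 0.0413], 0.48)]
chip2_c [([0.4824, -0.0184, 0.0393], 0.41), ([0.6601, 0.0708, 0.0177], 0.4)]
chip3_c []
chip4_c [([0.5268, 0.0369, 0.0424], 0.39), ([0.6561, -0.121, 0.0175], 0.18)]
spigot1 [([0.6578, -0.1221, 0.0158], 0.96), ([0.6554, -0.0544, 0.0203], 0.95), ([0.659, 0.0689, 0.0183], 0.82), ([0.6514, 0.0012, 0.0139], 0.79)]
spigot3 [([0.6578, -0.1221, 0.0158], 0.96), ([0.6554, -0.0544, 0.0203], 0.95), ([0.659, 0.0689, 0.0183], 0.82), ([0.6514, 0.0012, 0.0139], 0.79)]
spigot4 [([0.6578, -0.1221, 0.0158], 0.96), ([0.6554, -0.0544, 0.0203], 0.95), ([0.659, 0.0689, 0.0183], 0.82), ([0.6514, 0.0012, 0.0139], 0.79)]
side
tube0_c [([0.6409, 0.2655, 0.0292], 0.78), ([0.4697, -0.013, 0.0016], 0.29)]
tube1_c [([0.4598, -0.3899, 0.0286], 0.73)]
tube2_c [([0.555, -0.3695, 0.0268], 0.78), ([0.6078, 0.4546, -0.0015], 0.66), ([0.6581, 0.0044, 0.0199], 0.44)]
tube3_c [([0.4829, -0.0203, 0.0399], 0.75), ([0.657, -0.1223, 0.0169], 0.35)]
tube4_c [([0.4559, -0.2628, 0.0282], 0.87)]
chip0_c [([0.4375, -0.0598, 0.0405], 0.47), ([0.6563, 0.0688, 0.0212], 0.29)]
chip1_c [([0.5107, -0.0656, 0.0344], 0.44)]
chip2_c [([0.483, -0.0233, 0.0381], 0.58)]
chip3_c []
chip4_c [([0.5265, 0.0389, 0.0397], 0.36)]
spigot1 [([0.6546, 0.0681, 0.0221], 0.87), ([0.653, -0.0558, 0.0183], 0.84), ([0.6535, 0.1331, 0.0179], 0.71), ([0.6539, -0.122, 0.016], 0.69)]
spigot3 [([0.6546, 0.0681, 0.0221], 0.87), ([0.653, -0.0558, 0.0183], 0.84), ([0.6535, 0.1331, 0.0179], 0.71), ([0.6539, -0.122, 0.016], 0.69)]
spigot4 [([0.6546, 0.0681, 0.0221], 0.87), ([0.653, -0.0558, 0.0183], 0.84), ([0.6535, 0.1331, 0.0179], 0.71), ([0.6539, -0.122, 0.016], 0.69)]
```

View pics/scene.png

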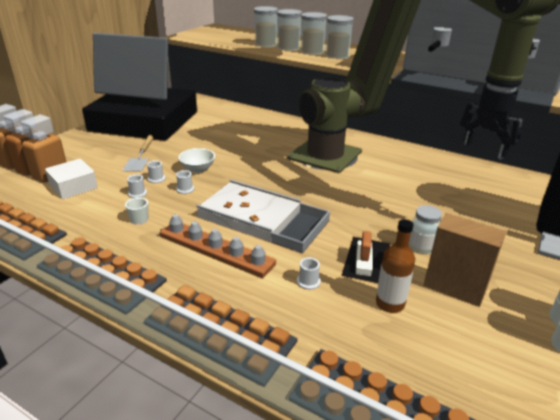

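View pics/side.png

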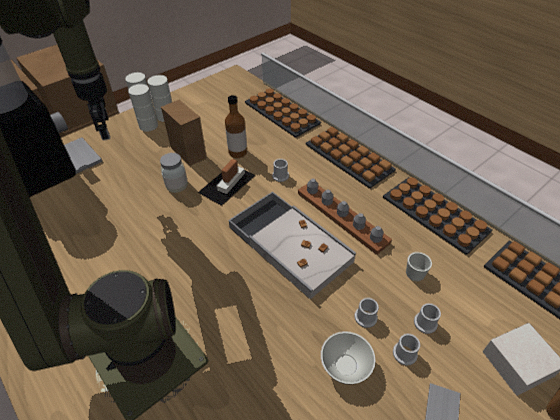

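```bash
cat >> h.py <<'E'
def cloud(p,m):
    f=210/np.tan(np.radians(p['fovy'])/2); z=p['z_map']; v,u=np.nonzero(m&(z>0)); d=z[v,u]
    c=np.c_[(u-p['cx'])/f*d,(v-p['cy'])/f*d,d]
    T=np.linalg.inv(p['world_to_cam']) if 'world_to_cam' in p else p['T']
    return c@T[:3,:3].T+T[:3,3]
def wrist():
    s=arm.observe(); p=arm.get_image('wrist'); T=np.eye(4); T[:3,:3]=R.from_euler('xyz',s['tool_rot']).as_matrix(); T[:3,3]=s['tool_pos']
    p['T']=T@p['mount']; return p
def rect(t,p,lo,hi,i=0):
    r=arm.cut_out(t,p)
    if not r: print(t,'none'); return
    c=cloud(p,r[i]['pixels']); c=c[(c[:,2]>lo)&(c[:,2]<hi)]
    b=cv2.minAreaRect(c[:,:2].astype(np.float32)*1000); print(t,len(c),np.round(b[0],1),np.round(b[1],1),round(b[2],2),'medz',np.median(c[:,2]).round(4))
E
python3 - <<'E'
from h import *
for n in ['scene','side']:
    p=arm.get_image(n); print(n)
    rect('board',p,.030,.05); rect('mat',p,-.005,.012); rect('scraper_c',p,.06,.09); rect('scraper_c',p,.015,.09);rect('spigot0',p,.012,.026)
E
```

```text
scene
board 3015 [470.9  34.1] [180.  332.9] 2.09 medz 0.0343
mat 955 [485.7 345.7] [177.8  95.9] 10.26 medz 0.0025
scraper_c 181 [500.6 348.5] [70.4 22.1] 20.7 medz 0.0735
scraper_c 552 [501.  348.6] [112.2  35.8] 20.74 medz 0.033
spigot0 1468 [658.    8.6] [324.6  67.3] 89.94 medz 0.019
side
board 4467 [469.2  31.7] [174.9 334.3] 2.17 medz 0.034
mat 656 [484.1 348.1] [172.3 102.8] 12.03 medz 0.0016
scraper_c 0 [0. 0.] [0. 0.] 0.0 medz nan
scraper_c 73 [435.3 -56.8] [25.4 29.3] 71.05 medz 0.0419
spigot0 1214 [653.7   5. ] [ 68.5 324.7] 0.84 medz 0.0186
  return _methods._mean(a, axis=axis, dtype=dtype,
  ret = ret.dtype.type(ret / rcount)
```

```bash
cat > d.py <<'E'
import sys; from h import *
# target x y z yawdeg -> turn (units of pi), shift in units of .04 (after turn)
x,y,z,yaw=map(float,sys.argv[1:5]); s=arm.observe(); Rc=R.from_euler('xyz',s['tool_rot']); Rt=R.from_euler('xyz',[np.pi,0,np.radians(yaw)])
print('turn',np.round((Rc.inv()*Rt).as_rotvec()/np.pi,4),'shift',np.round(Rt.inv().apply(np.array([x,y,z])-s['tool_pos'])/.04,3),'t',s['clock'])
E
python3 -m jog '[[0,0,-0.0489,0,0,0,1],[0,0,-0.0489,0,0,0,1],[0,0,-0.0489,0,0,0,1],[0,0,-0.0489,0,0,0,1],[0,0,-0.0489,0,0,0,1]]' 80
python3 -m jog '[[0,0,0,-0.534,-0.731,0,1],[0,0,0,-0.534,-0.731,0,1],[0,0,0,-0.534,-0.731,0,1],[0,0,0,-0.534,-0.731,0,1],[0,0,0,-0.534,-0.731,0,1],[0,0,0,-0.534,-0.731,0,1],[0,0,0,-0.534,-0.731,0,1],[0,0,0,-0.534,-0.731,0,1],[0,0,0,-0.534,-0.731,0,1],[0,0,0,0,0,0,1]]'
python3 d.py .4995 .3495 .2 200.7
python3 - <<'E'
from h import *
p=wrist(); save(p,'w1.png'); print(sp('scraper_c',p,2)); rect('scraper_c',p,.06,.09); rect('scraper_c',p,.012,.03); rect('mat',p,-.005,.012)
E
```

```text
clock: 4.12
tool_pos: [0.227, 0.5283, 0.2483]
tool_rot: [-3.142, -0.0, -2.774]
force: [-0.1, -0.7, -1.1]
grip_width: 1.002
grasp_force: 0.0
clock: 5.38
tool_pos: [0.5023, 0.349, 0.2481]
tool_rot: [-3.141, 0.001, -2.782]
force: [-0.2, -0.4, 0.5]
grip_width: 1.001
grasp_force: 0.0
turn [-0.0002  0.0002 -0.0007] shift [0.06  0.037 1.203] t 5.375
[([0.4993, 0.3467, 0.0509], 0.83)]
scraper_c 1522 [498.3 346.6] [62.9 21.4] 20.75 medz 0.0756
scraper_c 1713 [498.8 347.1] [109.7  36. ] 20.67 medz 0.0258
mat 9757 [484.3 350.8] [172.5 101.2] 13.0 medz 0.004
```

View pics/w1.png

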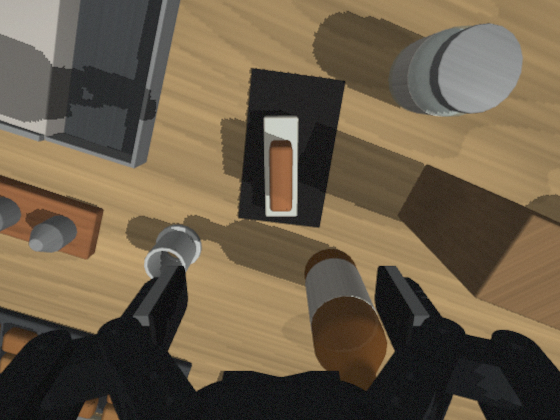

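```bash
python3 -m jog '[[0,0,0,0.107,0,0.6,1],[0,0,0,0,0,0.8,1],[0,0,0,0,0,0.8,1],[0,0,0,0,0,0.8,1],[0,0,0,0,0,0.8,1],[0,0,0,0,0,0.6,1],[0,0,0,0,0,0.5,1],[0,0,0,0,0,0,0.2],[0,0,0,0,0,0,0],[0,0,0,0,0,0,0]]' 80
python3 -m jog '[[0,0,0,0,0,0,0],[0,0,0,0,0,0,0],[0,0,0,0,0,0,0]]' 80
python3 d.py .45 -.112 .12 182.1
```

```text
clock: 6.88
tool_pos: [0.4966, 0.3495, 0.0536]
tool_rot: [3.141, 0.002, -2.779]
force: [0.5, -0.3, 1.1]
grip_width: 0.381
grasp_force: 0.0
clock: 7.25
tool_pos: [0.4967, 0.3492, 0.0535]
tool_rot: [3.141, 0.002, -2.779]
force: [-0.6, 0.1, 5.6]
grip_width: 0.249
grasp_force: 78.4
turn [0.0003 0.0006 0.1036] shift [  1.588 -11.48   -1.663] t 7.25
```

```bash
python3 -m jog '[[0,0,0,0,0,-0.5,0],[0,0,0,0,0,-0.7,0],[0,0,0,0,0,-0.6,0],[0,0,0.0518,0,0,0,0],[0,0,0.0518,0,0,0,0],[0,0,0,0.033,-0.6,0,0],[0,0,0,0.033,-0.8,0,0],[0,0,0,0.033,-0.8,0,0],[0,0,0,0.033,-0.8,0,0],[0,0,0,0.033,-0.8,0,0]]' 100
python3 -m jog '[[0,0,0,0.033,-0.8,0,0],[0,0,0,0.033,-0.8,0,0],[0,0,0,0.033,-0.8,0,0],[0,0,0,0.033,-0.8,0,0],[0,0,0,0.033,-0.8,0,0],[0,0,0,0.033,-0.8,0,0],[0,0,0,0.033,-0.8,0,0],[0,0,0,0.033,-0.8,0,0],[0,0,0,0.033,-0.8,0,0],[0,0,0,0.033,-0.4,0,0]]'
python3 -m jog '[[0,0,0,0,0,0,0],[0,0,0,0,0,0,0]]'
python3 d.py .495 -.107 .087 182.1
python3 - <<'E'
from h import *
p=wrist(); save(p,'w2.png');p2=arm.get_image('side');save(p2,'s2.png'); rect('board',p,.030,.05)
for q in (p,p2):
  for i in range(5): print(sp('chip%d_c'%i,q,1))
  rect('board',q,.030,.05)
print(sp('scraper_c',p),sp('scraper_c',p2))
E
```

```text
clock: 8.5
tool_pos: [0.4941, 0.1943, 0.124]
tool_rot: [-3.141, -0.001, -3.103]
force: [0.9, -0.1, -1.1]
grip_width: 0.249
grasp_force: 98.1
clock: 9.75
tool_pos: [0.4919, -0.1095, 0.1241]
tool_rot: [-3.141, -0.001, -3.105]
force: [-0.1, 0.6, -2.2]
grip_width: 0.243
grasp_force: 98.0
clock: 10.0
tool_pos: [0.4925, -0.1068, 0.1242]
tool_rot: [3.141, -0.001, -3.104]
force: [0.4, 0.2, -2.3]
grip_width: 0.247
grasp_force: 98.0
turn [ 0.0003 -0.0002  0.0002] shift [-0.063 -0.006  0.929] t 10.0
board 63963 [472. -15.] [173.1 237.7] 2.03 medz 0.0361
[([0.4323, -0.0581, 0.0368], 0.67)]
[([0.5071, -0.057, 0.0413], 0.63)]
[([0.4846, -0.0192, 0.0408], 0.7)]
[]
[([0.434, -0.0599, 0.0374], 0.74)]
board 63963 [472. -15.] [173.1 237.7] 2.03 medz 0.0361
[([0.6413, 0.2638, 0.0271], 0.73)]
[([0.5562, -0.3698, 0.0286], 0.73)]
[([0.51, -0.0632, 0.0367], 0.71)]
[]
[([0.5285, 0.0401, 0.0384], 0.59)]
board 3803 [469.6  31.8] [176.  334.5] 2.17 medz 0.0339
[([0.4896, -0.1061, 0.1205], 0.89)] [([0.4923, -0.1057, 0.1201], 0.97)]
```

View pics/w2.png

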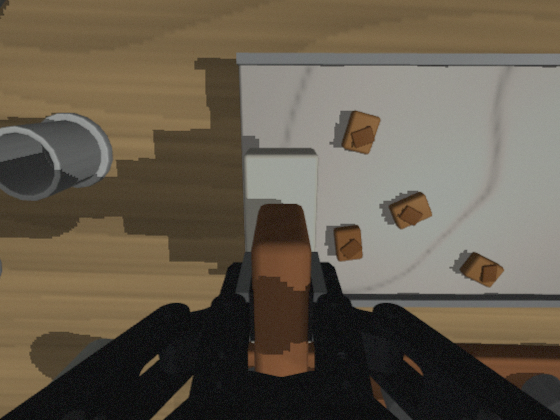

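```bash
python3 -m jog '[[0,0,0,-0.05,0,0.5,0],[0,0,0,0,0,0.35,0],[0,0,0,0,0,0.08,0],[0,0,0,0,0,0.04,0],[0,0,0,0,0,0,0]]'
python3 -m jog '[[0,0,0,0,0,0.03,0],[0,0,0,0,0,0,0]]'
python3 d.py .495 -.107 .0855 182.1
```

```text
clock: 11.48
tool_pos: [0.4954, -0.1076, 0.0859]
tool_rot: [-3.141, 0.001, -3.105]
force: [0.3, -0.9, -1.8]
grip_width: 0.244
grasp_force: 98.2
clock: 11.72
tool_pos: [0.4957, -0.1077, 0.0855]
tool_rot: [-3.141, 0.002, -3.105]
force: [-2.1, 0.3, 5.6]
grip_width: 0.246
grasp_force: 99.2
turn [-0.0002  0.0006  0.0001] shift [0.016 0.019 0.   ] t 11.725
```

```bash
python3 -m jog '[[0,0,0,0,0.15,0,0],[0,0,0,0,0.3,0,0],[0,0,0,0,0.3,0,0],[0,0,0,0,0.3,0,0],[0,0,0,0,0.3,0,0],[0,0,0,0,0.3,0,0],[0,0,0,0,0.3,0,0],[0,0,0,0,0.3,0,0],[0,0,0,0,0.3,0,0],[0,0,0,0,0.3,0,0]]'
python3 -m jog '[[0,0,0,0,0.3,0,0],[0,0,0,0,0.3,0,0],[0,0,0,0,0.3,0,0],[0,0,0,0,0.3,0,0],[0,0,0,0,0.3,0,0],[0,0,0,0,0.3,0,0],[0,0,0,0,0.3,0,0],[0,0,0,0,0.25,0,0],[0,0,0,0,0.1,0,0],[0,0,0,0,0,0,0]]'
python3 d.py .49 .104 .0855 182.1
python3 - <<'E'
from h import *
p=wrist(); save(p,'w3.png')
E
```

```text
clock: 12.98
tool_pos: [0.4925, 0.0063, 0.0855]
tool_rot: [-3.14, 0.004, -3.104]
force: [0.4, -4.5, 6.8]
grip_width: 0.244
grasp_force: 99.3
clock: 14.22
tool_pos: [0.4884, 0.1048, 0.0855]
tool_rot: [-3.141, 0.003, -3.104]
force: [-0.1, -1.7, 7.8]
grip_width: 0.246
grasp_force: 99.4
turn [-0.0001  0.001   0.0004] shift [-0.038 -0.022 -0.   ] t 14.225
```

View pics/w3.png

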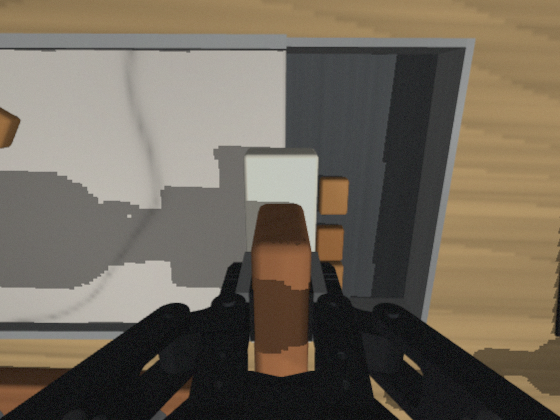

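```bash
python3 -m jog '[[0,0,0,0,0.15,0,0],[0,0,0,0,0.15,0,0],[0,0,0,0,0,-0.4,0],[0,0,0,0,0,-0.6,0],[0,0,0,0.13,-0.5,0,0],[0,0,0,0.15,-0.8,0,0],[0,0,0,0.15,-0.8,0,0],[0,0,0,0.15,-0.8,0,0],[0,0,0,0.15,-0.8,0,0],[0,0,0,0.15,-0.8,0,0]]'
python3 -m jog '[[0,0,0,0.15,-0.8,0,0],[0,0,0,0,-0.3,0,0],[0,0,0,0,0,0,0],[0,0,0,0,0,0,0]]'
python3 d.py .454 -.109 .087 182.1
python3 - <<'E'
from h import *
p=arm.get_image('side')
r=arm.cut_out('chip0_c',p); print([ (np.median(cloud(p,q['pixels']),0).round(4),round(q['score'],2)) for q in r]); print([sp('chip%d_c'%i,p) for i in range(5)]); save(p,'s3.png')
E
```

```text
clock: 15.52
tool_pos: [0.4578, -0.065, 0.124]
tool_rot: [3.141, -0.0, -3.105]
force: [0.2, 0.2, -2.2]
grip_width: 0.244
grasp_force: 98.4
clock: 16.02
tool_pos: [0.4538, -0.108, 0.1242]
tool_rot: [3.141, -0.0, -3.104]
force: [0.0, -0.8, -1.1]
grip_width: 0.246
grasp_force: 98.1
turn [ 0.0003 -0.0001  0.0002] shift [-0.004 -0.025  0.929] t 16.025
[(array([ 0.6432, -0.075 ,  0.0193]), 0.71), (array([ 0.4236, -0.0503,  0.0428]), 0.41)]
[[([0.6536, -0.1243, 0.016], 0.73)], [([0.5318, 0.1397, 0.0075], 0.69)], [([0.4684, 0.1368, 0.0071], 0.43)], [([0.6506, 0.1348, 0.0188], 0.65)], [([0.53, 0.1412, 0.0045], 0.56)]]
```

View pics/s3.png

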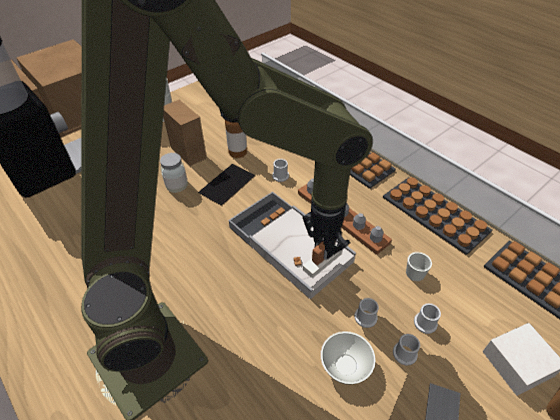

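```bash
python3 -m jog '[[0,0,0,0,0,0.5,0],[0,0,0,0,0,0.35,0],[0,0,0,0,0,0.08,0],[0,0,0,0,0,0.05,0],[0,0,0,0,0,0,0]]'
python3 -m jog '[[0,0,0,0,0.15,0,0],[0,0,0,0,0.3,0,0],[0,0,0,0,0.3,0,0],[0,0,0,0,0.3,0,0],[0,0,0,0,0.3,0,0],[0,0,0,0,0.3,0,0],[0,0,0,0,0.3,0,0],[0,0,0,0,0.3,0,0],[0,0,0,0,0.3,0,0],[0,0,0,0,0.3,0,0]]'
python3 -m jog '[[0,0,0,0,0.3,0,0],[0,0,0,0,0.3,0,0],[0,0,0,0,0.3,0,0],[0,0,0,0,0.3,0,0],[0,0,0,0,0.3,0,0],[0,0,0,0,0.3,0,0],[0,0,0,0,0.3,0,0],[0,0,0,0,0.3,0,0],[0,0,0,0,0.3,0,0],[0,0,0,0,0.2,0,0]]'
python3 -m jog '[[0,0,0,0,0,0,0],[0,0,0,0,0,-0.4,0],[0,0,0,0,0,-0.6,0],[0,0,0,0,0,0,0]]'
python3 d.py .486 .349 .12 192
python3 - <<'E'
from h import *
p=wrist(); save(p,'w4.png')
for i in range(5):
  r=arm.cut_out('chip%d_c'%i,p); print([ (np.median(cloud(p,q['pixels']),0).round(4),round(q['score'],2)) for q in r])
E
```

```text
clock: 17.0
tool_pos: [0.4542, -0.1091, 0.0856]
tool_rot: [-3.141, 0.001, -3.105]
force: [-0.8, -0.3, -2.7]
grip_width: 0.244
grasp_force: 98.2
clock: 18.25
tool_pos: [0.4501, 0.0054, 0.0855]
tool_rot: [-3.141, 0.001, -3.104]
force: [-0.2, -4.2, 5.7]
grip_width: 0.244
grasp_force: 99.3
clock: 19.5
tool_pos: [0.4452, 0.1215, 0.0854]
tool_rot: [-3.141, 0.0, -3.104]
force: [0.8, -2.8, 6.4]
grip_width: 0.242
grasp_force: 99.2
clock: 20.0
tool_pos: [0.4454, 0.1218, 0.1257]
tool_rot: [3.141, 0.001, -3.104]
force: [-0.2, 0.1, -1.4]
grip_width: 0.244
grasp_force: 98.4
turn [ 0.0003  0.0005 -0.0548] shift [-2.173  5.345  0.142] t 20.0
[(array([0.4059, 0.149 , 0.0136]), 0.53), (array([ 0.6266, -0.1054,  0.0201]), 0.31)]
[(array([0.4199, 0.121 , 0.1452]), 0.37)]
[]
[]
[(array([0.4196, 0.121 , 0.1451]), 0.58), (array([ 0.6271, -0.1064,  0.0201]), 0.22)]
```

View pics/w4.png

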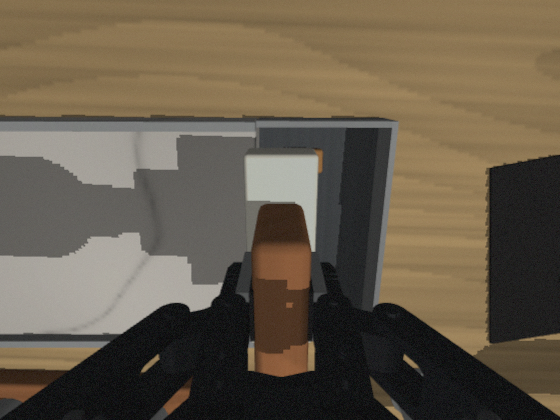

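```bash
python3 -m jog '[[0,0,-0.0274,0,0,0,0],[0,0,-0.0274,0,0,0,0],[0,0,0,-0.27,0.668,0,0],[0,0,0,-0.27,0.668,0,0],[0,0,0,-0.27,0.668,0,0],[0,0,0,-0.27,0.668,0,0],[0,0,0,-0.27,0.668,0,0],[0,0,0,-0.27,0.668,0,0],[0,0,0,-0.27,0.668,0,0],[0,0,0,-0.27,0.668,0,0]]'
python3 -m jog '[[0,0,0,0,0,0,0],[0,0,0,0,0,0.6,0],[0,0,0,0,0,0.6,0],[0,0,0,0,0,0.4,0],[0,0,0,0,0,0.15,0],[0,0,0,0,0,0,0]]'
python3 d.py .485 .349 .0535 192
```

```text
clock: 21.55
tool_pos: [0.4852, 0.3485, 0.124]
tool_rot: [-3.141, -0.002, -2.933]
force: [0.2, -0.3, -2.3]
grip_width: 0.24
grasp_force: 98.3
clock: 22.3
tool_pos: [0.4857, 0.3477, 0.0551]
tool_rot: [-3.142, -0.0, -2.933]
force: [-0.7, -0.1, -2.0]
grip_width: 0.242
grasp_force: 98.5
turn [-0.     -0.     -0.0002] shift [0.011 0.037 0.04 ] t 22.3
```

```bash
python3 -m jog '[[0,0,0,0,0,0.04,0],[0,0,0,0,0,0,0],[0,0,0,0,0,0,0.5],[0,0,0,0,0,0,1],[0,0,0,0,0,0,1],[0,0,0,0,0,-0.4,1],[0,0,0,0,0,-0.8,1],[0,0,0,0,0,-0.8,1],[0,0,0,0,0,-0.8,1],[0,0,0,0,0,-0.8,1]]' 40
python3 -m jog '[[0,0,0.0567,0,0,-0.8,1],[0,0,0.0567,0,0,-0.3,1],[0,0,0.0567,0,0,0,1],[0,0,0.0567,0,0,0,1],[0,0,0.0567,0,0,0,1],[0,0,0.0567,0,0,0,1],[0,0,0.0567,0,0,0,1],[0,0,0.0567,0,0,0,1],[0,0,0.0567,0,0,0,1],[0,0,0.0567,0,0,0,1]]'
python3 d.py .639 .265 .2 90
python3 - <<'E'
from h import *
p=arm.get_image('scene'); q=arm.get_image('side')
for i in range(5): print(i,sp('tube%d_c'%i,p,2),sp('tube%d_c'%i,q,2))
print(sp('scraper_c',p),sp('scraper_c',q)); save(q,'s4.png')
E
```

```text
clock: 23.55
tool_pos: [0.4856, 0.3479, 0.1999]
tool_rot: [3.141, 0.001, -2.933]
force: [0.3, -0.4, -0.1]
grip_width: 1.0
grasp_force: 0.0
clock: 24.8
tool_pos: [0.4855, 0.3478, 0.2428]
tool_rot: [3.141, -0.001, 1.563]
force: [0.5, -0.2, 0.2]
grip_width: 1.001
grasp_force: 0.0
turn [ 0.0003 -0.0002 -0.0023] shift [-2.07   3.838  1.069] t 24.8
0 [([0.6323, 0.2661, 0.031], 0.66)] [([0.6391, 0.2648, 0.0267], 0.69), ([0.4707, 0.5676, 0.0002], 0.23)]
1 [([0.5023, 0.1351, 0.0085], 0.66), ([0.4562, -0.3845, 0.0252], 0.58)] [([0.4569, -0.3854, 0.0277], 0.89), ([0.4651, 0.1364, 0.0085], 0.7)]
2 [([0.5529, -0.3735, 0.0289], 0.78), ([0.3309, -0.3124, 0.002], 0.64)] [([0.5553, -0.3688, 0.03], 0.86)]
3 [] []
4 [([0.4559, -0.2646, 0.0221], 0.81), ([0.4651, 0.1515, 0.0098], 0.52)] [([0.4593, -0.2666, 0.0281], 0.86), ([0.3567, 0.453, 0.002], 0.31)]
[([0.4874, 0.3507, 0.0471], 0.89)] [([0.4855, 0.3496, 0.051], 0.8)]
```

```bash
python3 -m jog '[[0,0,-0.0023,-0.345,0.63,0,1],[0,0,0,-0.345,0.63,0,1],[0,0,0,-0.345,0.63,0,1],[0,0,0,-0.345,0.63,0,1],[0,0,0,-0.345,0.65,0.5,1],[0,0,0,-0.345,0.65,0.5,1],[0,0,0,0,0,0,1],[0,0,0,0,0,0,1]]'
cat > tube.py <<'E'
import sys; from h import *
n=sys.argv[1]; p=wrist(); print(sp(n,p,2),arm.observe()['tool_pos'].round(4))
for r in arm.cut_out(n,p)[:2]:
    c=cloud(p,r['pixels']); c=c[(c[:,2]>.047)&(c[:,2]<.066)]
    if len(c)>20: b=cv2.minEnclosingCircle(c[:,:2].astype(np.float32)*1000); print('top ring',len(c),np.round(b[0],1),round(b[1],1),c[:,2].max())
if len(sys.argv)>2: save(p,sys.argv[2])
E
python3 tube.py tube0_c w5.png
```

```text
clock: 26.5
tool_pos: [0.6389, 0.2656, 0.2014]
tool_rot: [-3.141, -0.0, 1.576]
force: [-1.0, 0.5, -0.0]
grip_width: 1.003
grasp_force: 0.0
[([0.6363, 0.2596, 0.0271], 0.9)] [0.6386 0.2662 0.2024]
top ring 914 [637.5 264.5] 22.8 0.059158306836332886
```

View pics/w5.png

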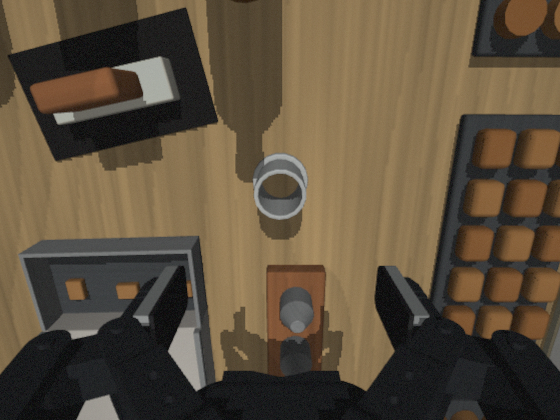

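```bash
python3 -m jog '[[0,0,0,-0.04,-0.03,0.5,1],[0,0,0,0,0,0.8,1],[0,0,0,0,0,0.8,1],[0,0,0,0,0,0.8,1],[0,0,0,0,0,0.7,1],[0,0,0,0,0,0.4,1],[0,0,0,0,0,0.1,1],[0,0,0,0,0,0,0.4],[0,0,0,0,0,0,0],[0,0,0,0,0,0,0]]' 60
python3 -m jog '[[0,0,0,0,0,0,0],[0,0,0,0,0,0,0],[0,0,0,0,0,-0.6,0],[0,0,0,0,0,-0.8,0],[0,0,0,0,0,-0.8,0],[0,0,0,0,0,-0.8,0],[0,0,0,0,0,0,0],[0,0,0,0,0,0,0]]'
python3 tube.py spigot4
python3 - <<'E'
from h import *
p=arm.get_image('scene'); q=arm.get_image('side'); w=wrist()
for a in (p,q,w): print([r for r in sp('spigot0',a,6)]); rect('spigot0',a,.012,.026)
r=arm.cut_out('spigot4',w)
for k in r[:5]:
  c=cloud(w,k['pixels']); t=c[c[:,2]>.058]; print(len(c),len(t),c[:,2].max(),t.mean(0) if len(t) else '')
E
```

```text
clock: 27.9
tool_pos: [0.6388, 0.2646, 0.0393]
tool_rot: [3.138, -0.001, 1.577]
force: [0.1, 0.6, 3.9]
grip_width: 0.522
grasp_force: 61.6
clock: 28.9
tool_pos: [0.6367, 0.2638, 0.1565]
tool_rot: [-3.14, 0.001, 1.576]
force: [-0.1, 0.3, -1.2]
grip_width: 0.527
grasp_force: 61.4
[([0.4687, 0.1404, 0.007], 0.68), ([0.6547, 0.0702, 0.0203], 0.67)] [0.6363 0.2637 0.1555]
top ring 321 [657.2 130.3] 15.1 0.06590091253184341
[([0.6563, -0.1195, 0.0158], 0.89), ([0.6531, 0.0039, 0.0174], 0.78), ([0.6563, 0.1346, 0.0235], 0.76), ([0.6556, -0.0597, 0.0192], 0.63), ([0.6553, 0.0702, 0.0189], 0.56), ([0.4564, -0.385, 0.0254], 0.37)]
spigot0 1463 [657.1   7.1] [ 70.1 326.6] 0.17 medz 0.019
[([0.6551, -0.055, 0.021], 0.86), ([0.6581, 0.0017, 0.0206], 0.83), ([0.6533, -0.1235, 0.0155], 0.73), ([0.6549, 0.0672, 0.0219], 0.61), ([0.6519, 0.1357, 0.0181], 0.61), ([0.6556, -0.2617, -0.0045], 0.45)]
spigot0 1242 [653.9   5.4] [ 67.  325.3] 0.14 medz 0.0185
[([0.6547, 0.0705, 0.0196], 0.88), ([0.4676, 0.1517, 0.0068], 0.6)]
spigot0 937 [654.8  97.4] [69.2 44.1] 8.57 medz 0.0206
1373 296 0.17404362716017352 [0.65517528 0.14067158 0.06904513]
68 0 0.014656343908735936
```

```bash
python3 -m jog '[[0,0,0,-0.54,0.078,0,0],[0,0,0,-0.54,0.078,0,0],[0,0,0,-0.54,0.078,0,0],[0,0,0,-0.54,0.078,0,0],[0,0,0,-0.54,0.078,0,0],[0,0,0,-0.54,0.078,0,0],[0,0,0,0,0,0.5,0],[0,0,0,0,0,0.5,0],[0,0,0,0,0,0,0],[0,0,0,0,0,0,0]]'
python3 d.py .655 .134 .06 90
python3 - <<'E'
from h import *
p=arm.get_image('side'); c=cv2.resize(p['frame'][130:260,260:420,::-1],(800,650//1),interpolation=2)[:600]; cv2.imwrite('pics/s5.png',c)
E
```

```text
clock: 30.8
tool_pos: [0.6575, 0.1344, 0.1181]
tool_rot: [3.141, -0.0, 1.576]
force: [1.0, -0.3, -1.2]
grip_width: 0.53
grasp_force: 61.4
turn [ 0.0002 -0.      0.0018] shift [-0.01  -0.063  1.452] t 30.8
```

View pics/s5.png

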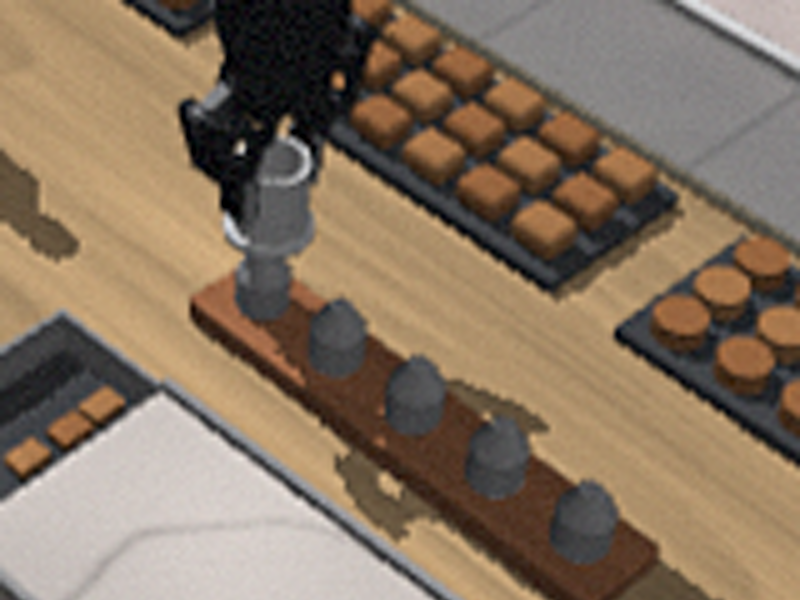

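The picture shows the tube hanging above spigot 4, aligned, at (270,210); I'll correct by 2 mm and go down.

```bash
python3 -m jog '[[0,0,0,-0.01,-0.05,0.2,0],[0,0,0,0,0,0.2,0],[0,0,0,0,0,0.2,0],[0,0,0,0,0,0.2,0],[0,0,0,0,0,0,0]]'
python3 -m jog '[[0,0,0,0,0,0.2,0],[0,0,0,0,0,0.2,0],[0,0,0,0,0,0.1,0],[0,0,0,0,0,0,0]]'
python3 d.py .655 .134 .06 90
```

```text
clock: 31.48
tool_pos: [0.6543, 0.1342, 0.0843]
tool_rot: [-3.139, 0.0, 1.577]
force: [0.8, -0.1, -1.0]
grip_width: 0.522
grasp_force: 61.4
clock: 31.98
tool_pos: [0.6547, 0.1342, 0.0649]
tool_rot: [-3.141, 0.0, 1.577]
force: [-0.7, 0.1, -0.9]
grip_width: 0.53
grasp_force: 61.4
turn [-0.0003  0.      0.0018] shift [-0.005  0.008  0.123] t 31.975
```

```bash
python3 -m jog '[[0,0,0,0,0,0.1,0],[0,0,0,0,0,0.05,0],[0,0,0,0,0,0.03,0],[0,0,0,0,0,0,0]]'
python3 -m jog '[[0,0,0,0,0,0.05,0],[0,0,0,0,0,0,0]]'
python3 d.py .655 .134 .06 90
```

```text
clock: 32.48
tool_pos: [0.655, 0.1342, 0.0593]
tool_rot: [3.141, 0.0, 1.577]
force: [-2.6, -0.8, 4.6]
grip_width: 0.524
grasp_force: 61.9
clock: 32.72
tool_pos: [0.655, 0.1342, 0.0593]
tool_rot: [3.14, -0.0, 1.577]
force: [-5.5, -0.6, 15.9]
grip_width: 0.524
grasp_force: 62.9
turn [ 0.0004 -0.      0.0018] shift [-0.006 -0.001 -0.019] t 32.725
```

```bash
python3 -m jog '[[0,0,0,0,0,-0.05,0],[0,0,0,0,0,0,0.5],[0,0,0,0,0,0,1],[0,0,0,0,0,0,1],[0,0,0,0,0,-0.4,1],[0,0,0,0,0,-0.8,1],[0,0,0,0,0,-0.8,1],[0,0,0,0,0,-0.8,1],[0,0,0,0,0,-0.7,1]]'
python3 -m jog '[[0,0,0.0018,-0.765,-0.381,0,1],[0,0,0,-0.765,-0.381,0,1],[0,0,0,-0.765,-0.381,0,1],[0,0,0,-0.765,-0.381,0,1],[0,0,0,-0.765,-0.381,0,1],[0,0,0,-0.765,-0.381,0,1],[0,0,0,-0.765,-0.381,0,1],[0,0,0,-0.765,-0.381,0,1],[0,0,0,-0.765,-0.381,0,1],[0,0,0,-0.765,-0.381,0,1]]'
python3 -m jog '[[0,0,0,-0.765,-0.381,0,1],[0,0,0,-0.765,-0.381,0,1],[0,0,0,-0.765,-0.381,0,1],[0,0,0,0,0,0,1],[0,0,0,0,0,0,1]]'
python3 tube.py tube4_c w6.png
python3 d.py .457 -.264 .038 90
python3 - <<'E'
from h import *
p=arm.get_image('scene'); q=arm.get_image('side'); print([(i,sp('tube%d_c'%i,p),sp('tube%d_c'%i,q)) for i in range(5)])
E
```

```text
clock: 33.85
tool_pos: [0.6554, 0.1343, 0.2008]
tool_rot: [3.14, -0.0, 1.577]
force: [0.7, 0.4, 0.7]
grip_width: 1.002
grasp_force: 0.0
clock: 35.1
tool_pos: [0.5026, -0.1729, 0.1994]
tool_rot: [3.14, 0.001, 1.571]
force: [0.4, -0.7, -0.2]
grip_width: 0.996
grasp_force: 0.0
clock: 35.72
tool_pos: [0.4573, -0.2635, 0.1989]
tool_rot: [3.141, -0.0, 1.57]
force: [-0.3, 0.6, -0.2]
grip_width: 1.0
grasp_force: 0.0
[([0.4534, -0.2617, 0.0274], 0.81)] [ 0.4575 -0.2629  0.1986]
turn [ 0.0001 -0.      0.0004] shift [-0.029 -0.013  4.014] t 35.875
[(0, [([0.6552, 0.1325, 0.0489], 0.8)], [([0.659, 0.1344, 0.0467], 0.79)]), (1, [([0.4572, -0.3831, 0.0256], 0.61)], [([0.4562, -0.3866, 0.0305], 0.72)]), (2, [([0.553, -0.3722, 0.0288], 0.68)], [([0.5553, -0.3692, 0.0275], 0.88)]), (3, [([0.4864, 0.3526, 0.0484], 0.22)], []), (4, [([0.4582, -0.2634, 0.0242], 0.88)], [])]
```

View pics/w6.png

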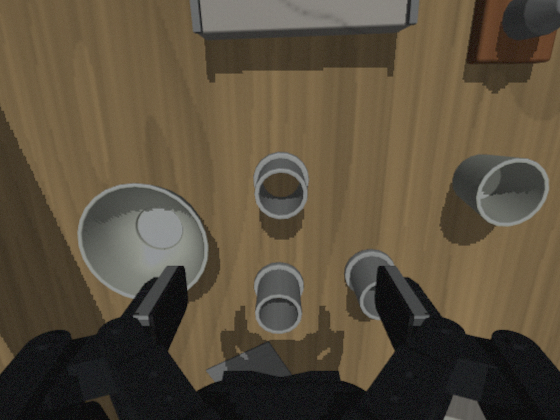

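```bash
python3 -m jog '[[0,0,0,-0.04,-0.03,0.5,1],[0,0,0,0,0,0.8,1],[0,0,0,0,0,0.8,1],[0,0,0,0,0,0.8,1],[0,0,0,0,0,0.6,1],[0,0,0,0,0,0.4,1],[0,0,0,0,0,0.1,1],[0,0,0,0,0,0,0.4],[0,0,0,0,0,0,0],[0,0,0,0,0,0,0]]' 60
python3 -m jog '[[0,0,0,0,0,0,0],[0,0,0,0,0,0,0]]'
python3 -m jog '[[0,0,0,0,0,-0.6,0],[0,0,0,0,0,-0.8,0],[0,0,0,0,0,-0.8,0],[0,0,0,0,0,-0.8,0],[0,0,0,0,0,0,0]]'
python3 d.py .655 .006 .125 90
```

```text
clock: 37.72
tool_pos: [0.4566, -0.2657, 0.0395]
tool_rot: [3.14, 0.001, 1.571]
force: [-1.3, -0.5, 4.0]
grip_width: 0.522
grasp_force: 61.1
clock: 37.98
tool_pos: [0.4566, -0.2658, 0.0395]
tool_rot: [3.14, 0.001, 1.571]
force: [-0.5, -0.2, 6.2]
grip_width: 0.517
grasp_force: 61.3
clock: 38.6
tool_pos: [0.4575, -0.2663, 0.1609]
tool_rot: [3.136, 0.004, 1.571]
force: [0.7, -0.0, -2.1]
grip_width: 0.521
grasp_force: 61.5
turn [0.0017 0.0012 0.    ] shift [6.809 4.937 0.898] t 38.6
```

```bash
python3 -m jog '[[0,0,0,0.68,0.494,0,0],[0,0,0,0.68,0.494,0,0],[0,0,0,0.68,0.494,0,0],[0,0,0,0.68,0.494,0,0],[0,0,0,0.68,0.494,0,0],[0,0,0,0.68,0.494,0,0],[0,0,0,0.68,0.494,0,0],[0,0,0,0.68,0.494,0,0],[0,0,0,0.68,0.494,0,0],[0,0,0,0.68,0.494,0,0]]'
python3 -m jog '[[0,0,0,0,0,0.45,0],[0,0,0,0,0,0.45,0],[0,0,0,0,0,0,0],[0,0,0,0,0,0,0],[0,0,0,0,0,0,0]]'
python3 d.py .655 .006 .0595 90
python3 - <<'E'
from h import *
p=arm.get_image('side'); c=cv2.resize(p['frame'][130:260,260:420,::-1],(800,650),interpolation=2)[:600]; cv2.imwrite('pics/s6.png',c)
E
```

```text
clock: 39.85
tool_pos: [0.6529, 0.0078, 0.1562]
tool_rot: [-3.139, -0.0, 1.571]
force: [0.2, -0.2, -0.7]
grip_width: 0.52
grasp_force: 61.5
clock: 40.48
tool_pos: [0.6539, 0.0062, 0.123]
tool_rot: [3.14, 0.0, 1.57]
force: [0.5, 0.3, -0.5]
grip_width: 0.52
grasp_force: 61.5
turn [ 0.0004  0.     -0.0002] shift [-0.004  0.029  1.588] t 40.475
```

View pics/s6.png

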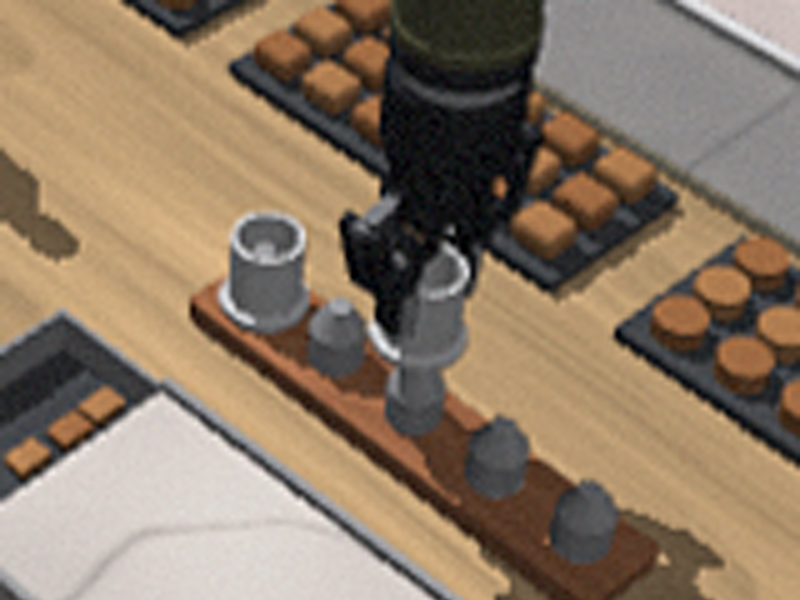

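```bash
python3 -m jog '[[0,0,0,0,0.02,0.2,0],[0,0,0,0,0,0.2,0],[0,0,0,0,0,0.2,0],[0,0,0,0,0,0.2,0],[0,0,0,0,0,0.2,0],[0,0,0,0,0,0.2,0],[0,0,0,0,0,0.2,0],[0,0,0,0,0,0,0]]'
python3 -m jog '[[0,0,0,0,0,0.1,0],[0,0,0,0,0,0.09,0],[0,0,0,0,0,0.03,0],[0,0,0,0,0,0,0]]'
python3 d.py .655 .006 .0595 90
```

```text
clock: 41.52
tool_pos: [0.6555, 0.0055, 0.0656]
tool_rot: [3.14, 0.002, 1.571]
force: [4.0, -6.2, -4.8]
grip_width: 0.522
grasp_force: 61.6
clock: 42.02
tool_pos: [0.6558, 0.0054, 0.0596]
tool_rot: [3.138, 0.002, 1.571]
force: [-1.0, -5.7, 10.8]
grip_width: 0.519
grasp_force: 63.0
turn [0.0012 0.0006 0.0001] shift [ 0.015 -0.021  0.002] t 42.025
```

```bash
python3 -m jog '[[0,0,0,0,0,-0.03,0],[0,0,0,0,0,0,0.5],[0,0,0,0,0,0,1],[0,0,0,0,0,0,1],[0,0,0,0,0,-0.4,1],[0,0,0,0,0,-0.8,1],[0,0,0,0,0,-0.8,1],[0,0,0,0,0,-0.8,1],[0,0,0,0,0,-0.7,1]]'
python3 -m jog '[[0,0,0,-0.752,-0.381,0,1],[0,0,0,-0.752,-0.381,0,1],[0,0,0,-0.752,-0.381,0,1],[0,0,0,-0.752,-0.381,0,1],[0,0,0,-0.752,-0.381,0,1],[0,0,0,-0.752,-0.381,0,1],[0,0,0,-0.752,-0.381,0,1],[0,0,0,-0.752,-0.381,0,1],[0,0,0,-0.752,-0.381,0,1],[0,0,0,-0.752,-0.381,0,1]]'
python3 -m jog '[[0,0,0,-0.752,-0.381,0,0.8],[0,0,0,-0.752,-0.381,0,0.8],[0,0,0,-0.752,-0.381,0,0.8],[0,0,0,0,0,0,0.8],[0,0,0,0,0,0,0.8]]'
python3 tube.py tube1_c w7.png; python3 tube.py tube2_c
python3 d.py .457 -.3855 .038 90
python3 - <<'E'
from h import *
p=arm.get_image('scene'); q=arm.get_image('side'); print([(i,sp('tube%d_c'%i,p),sp('tube%d_c'%i,q)) for i in (0,1,2,4)])
E
```

```text
clock: 43.15
tool_pos: [0.6544, 0.0071, 0.2012]
tool_rot: [3.14, -0.0, 1.571]
force: [-0.1, -0.2, 0.3]
grip_width: 1.0
grasp_force: 0.0
clock: 44.4
tool_pos: [0.5015, -0.2946, 0.1998]
tool_rot: [3.141, 0.0, 1.571]
force: [0.2, 0.7, -0.7]
grip_width: 0.997
grasp_force: 0.0
clock: 45.02
tool_pos: [0.4563, -0.3837, 0.1993]
tool_rot: [3.141, -0.0, 1.571]
force: [0.2, -0.3, 0.2]
grip_width: 0.798
grasp_force: 0.0
[([0.459, -0.3831, 0.0257], 0.86)] [ 0.4566 -0.3832  0.199 ]
top ring 922 [ 454.6 -385.2] 23.1 0.058480051358717644
[([0.5551, -0.3707, 0.0278], 0.9)] [ 0.4567 -0.3834  0.1989]
top ring 1084 [ 554.4 -368.9] 23.0 0.0587486693911366
turn [ 0.     -0.      0.0004] shift [-0.05  0.01  4.02] t 45.325
[(0, [([0.6552, 0.131, 0.0504], 0.58)], [([0.4665, 0.1357, 0.0049], 0.65)]), (1, [([0.4573, -0.382, 0.0255], 0.54)], [([0.4574, -0.39, 0.028], 0.91)]), (2, [([0.5525, -0.3736, 0.0278], 0.71)], [([0.5526, -0.3723, 0.028], 0.76)]), (4, [([0.6543, 0.0076, 0.044], 0.71)], [([0.6572, 0.0072, 0.0507], 0.55)])]
```

View pics/w7.png

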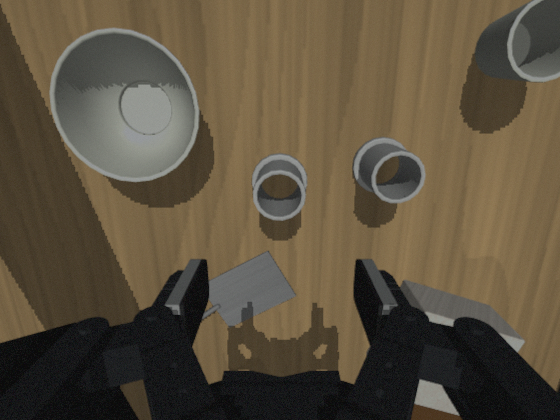

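```bash
python3 -m jog '[[0,0,0,-0.05,-0.03,0.5,0.8],[0,0,0,0,0,0.8,0.8],[0,0,0,0,0,0.8,0.8],[0,0,0,0,0,0.8,0.8],[0,0,0,0,0,0.6,0.8],[0,0,0,0,0,0.4,0.8],[0,0,0,0,0,0.1,0.8],[0,0,0,0,0,0,0.4],[0,0,0,0,0,0,0],[0,0,0,0,0,0,0]]' 60
python3 -m jog '[[0,0,0,0,0,0,0],[0,0,0,0,0,0,0]]'
python3 -m jog '[[0,0,0,0,0,-0.6,0],[0,0,0,0,0,-0.8,0],[0,0,0,0,0,-0.8,0],[0,0,0,0,0,-0.8,0],[0,0,0,0,0,0,0]]'
python3 d.py .655 -.058 .125 90
```

```text
clock: 47.08
tool_pos: [0.4555, -0.3868, 0.0397]
tool_rot: [3.14, 0.001, 1.571]
force: [-0.5, 0.2, 2.3]
grip_width: 0.512
grasp_force: 61.4
clock: 47.32
tool_pos: [0.4556, -0.3868, 0.0396]
tool_rot: [3.14, 0.001, 1.571]
force: [0.2, -0.2, 5.7]
grip_width: 0.511
grasp_force: 61.8
clock: 47.95
tool_pos: [0.4562, -0.3875, 0.1611]
tool_rot: [3.138, 0.004, 1.571]
force: [-0.1, -1.6, -1.6]
grip_width: 0.509
grasp_force: 61.3
turn [0.0012 0.0012 0.    ] shift [8.237 4.969 0.902] t 47.95
```

```bash
python3 -m jog '[[0,0,0,0.745,0.452,0,0],[0,0,0,0.745,0.452,0,0],[0,0,0,0.745,0.452,0,0],[0,0,0,0.745,0.452,0,0],[0,0,0,0.745,0.452,0,0],[0,0,0,0.745,0.452,0,0],[0,0,0,0.745,0.452,0,0],[0,0,0,0.745,0.452,0,0],[0,0,0,0.745,0.452,0,0],[0,0,0,0.745,0.452,0,0]]'
python3 -m jog '[[0,0,0,0.74,0.452,0,0],[0,0,0,0,0,0.45,0],[0,0,0,0,0,0.45,0],[0,0,0,0,0,0,0],[0,0,0,0,0,0,0],[0,0,0,0,0,0,0]]'
python3 d.py .655 -.059 .0595 90
```

```text
clock: 49.2
tool_pos: [0.635, -0.087, 0.1563]
tool_rot: [-3.138, -0.001, 1.571]
force: [0.0, -0.4, -1.6]
grip_width: 0.51
grasp_force: 61.4
clock: 49.95
tool_pos: [0.6542, -0.0594, 0.1234]
tool_rot: [3.14, 0.0, 1.57]
force: [-0.3, -0.5, -0.8]
grip_width: 0.516
grasp_force: 61.4
turn [ 0.0004  0.0001 -0.0003] shift [0.01  0.02  1.598] t 49.95
```

```bash
python3 -m jog '[[0,0,0,0,0.02,0.2,0],[0,0,0,0,0,0.2,0],[0,0,0,0,0,0.2,0],[0,0,0,0,0,0.2,0],[0,0,0,0,0,0.2,0],[0,0,0,0,0,0,0]]'
python3 -m jog '[[0,0,0,0,0,0.2,0],[0,0,0,0,0,0.2,0],[0,0,0,0,0,0.1,0],[0,0,0,0,0,0.08,0],[0,0,0,0,0,0.03,0],[0,0,0,0,0,0,0]]'
python3 d.py .655 -.059 .0595 90
```

```text
clock: 50.7
tool_pos: [0.6548, -0.0588, 0.0819]
tool_rot: [-3.141, 0.0, 1.571]
force: [1.3, 0.2, -0.3]
grip_width: 0.517
grasp_force: 61.5
clock: 51.45
tool_pos: [0.6549, -0.0588, 0.0597]
tool_rot: [3.141, 0.0, 1.571]
force: [-1.4, -0.5, 5.7]
grip_width: 0.516
grasp_force: 62.4
turn [0.0003 0.0001 0.    ] shift [-0.005  0.002  0.004] t 51.45
```

```bash
python3 -m jog '[[0,0,0,0,0,0.03,0],[0,0,0,0,0,0,0],[0,0,0,0,0,-0.03,0.5],[0,0,0,0,0,0,1],[0,0,0,0,0,0,1],[0,0,0,0,0,-0.4,1],[0,0,0,0,0,-0.8,1],[0,0,0,0,0,-0.8,1],[0,0,0,0,0,-0.8,1],[0,0,0,0,0,-0.7,1]]'
python3 -m jog '[[0,0,0,-0.777,-0.251,0,1],[0,0,0,-0.777,-0.251,0,1],[0,0,0,-0.777,-0.251,0,1],[0,0,0,-0.777,-0.251,0,1],[0,0,0,-0.777,-0.251,0,1],[0,0,0,-0.777,-0.251,0,1],[0,0,0,-0.777,-0.251,0,1],[0,0,0,-0.777,-0.251,0,1],[0,0,0,-0.777,-0.251,0,1],[0,0,0,-0.777,-0.251,0,1]]'
python3 -m jog '[[0,0,0,0,0,0,1],[0,0,0,0,0,0,1]]'
python3 tube.py tube2_c; python3 d.py .5545 -.3695 .038 90
python3 - <<'E'
from h import *
p=arm.get_image('scene'); q=arm.get_image('side'); print([(i,sp('tube%d_c'%i,p),sp('tube%d_c'%i,q)) for i in (0,1,2,4)])
E
```

```text
clock: 52.7
tool_pos: [0.6549, -0.0586, 0.2007]
tool_rot: [3.14, 0.0, 1.571]
force: [0.1, 0.8, 0.8]
grip_width: 0.999
grasp_force: 0.0
clock: 53.95
tool_pos: [0.554, -0.3705, 0.1993]
tool_rot: [3.141, 0.0, 1.571]
force: [-0.9, 0.2, -0.3]
grip_width: 0.999
grasp_force: 0.0
clock: 54.2
tool_pos: [0.5543, -0.3691, 0.1988]
tool_rot: [3.141, -0.001, 1.57]
force: [0.6, 0.6, -0.1]
grip_width: 0.996
grasp_force: 0.0
[([0.5566, -0.3691, 0.0281], 0.71)] [ 0.5546 -0.3684  0.1986]
top ring 925 [ 554.7 -369.3] 23.0 0.05884801472288265
top ring 1290 [ 332.3 -315.7] 59.6 0.053084364326266786
turn [ 0.     -0.0001  0.0004] shift [-2.800e-02 -3.000e-03  4.014e+00] t 54.35
[(0, [([0.659, 0.1322, 0.0524], 0.85)], [([0.6566, 0.1324, 0.0482], 0.7)]), (1, [([0.6564, -0.0557, 0.0458], 0.78)], [([0.6566, -0.0583, 0.0501], 0.92)]), (2, [([0.557, -0.3692, 0.0292], 0.81)], [([0.5583, -0.3716, 0.0291], 0.89)]), (4, [([0.6563, 0.0064, 0.0417], 0.85)], [([0.6542, 0.0076, 0.0512], 0.64)])]
```

```bash
python3 -m jog '[[0,0,0,-0.025,0,0.5,1],[0,0,0,0,0,0.8,1],[0,0,0,0,0,0.8,1],[0,0,0,0,0,0.8,1],[0,0,0,0,0,0.6,1],[0,0,0,0,0,0.4,1],[0,0,0,0,0,0.1,1],[0,0,0,0,0,0,0.4],[0,0,0,0,0,0,0],[0,0,0,0,0,0,0]]' 60
python3 -m jog '[[0,0,0,0,0,0,0],[0,0,0,0,0,0,0]]'
python3 -m jog '[[0,0,0,0,0,-0.6,0],[0,0,0,0,0,-0.8,0],[0,0,0,0,0,-0.8,0],[0,0,0,0,0,-0.8,0],[0,0,0,0,0,0,0]]'
python3 d.py .655 -.122 .125 90
```

```text
clock: 56.1
tool_pos: [0.5553, -0.3712, 0.0399]
tool_rot: [3.139, 0.002, 1.571]
force: [-0.4, 0.0, 3.6]
grip_width: 0.521
grasp_force: 61.5
clock: 56.35
tool_pos: [0.5553, -0.3712, 0.0399]
tool_rot: [3.139, 0.002, 1.571]
force: [0.3, 0.1, 5.7]
grip_width: 0.523
grasp_force: 61.7
clock: 56.98
tool_pos: [0.5558, -0.3716, 0.1613]
tool_rot: [3.137, 0.004, 1.571]
force: [0.4, -0.5, -1.0]
grip_width: 0.522
grasp_force: 61.4
turn [0.0016 0.0012 0.0001] shift [6.24  2.48  0.908] t 56.975
```

```bash
python3 -m jog '[[0,0,0,0.62,0.248,0,0],[0,0,0,0.62,0.248,0,0],[0,0,0,0.62,0.248,0,0],[0,0,0,0.62,0.248,0,0],[0,0,0,0.62,0.248,0,0],[0,0,0,0.62,0.248,0,0],[0,0,0,0.62,0.248,0,0],[0,0,0,0.62,0.248,0,0],[0,0,0,0.62,0.248,0,0],[0,0,0,0.62,0.248,0,0]]'
python3 -m jog '[[0,0,0,0,0,0.45,0],[0,0,0,0,0,0.45,0],[0,0,0,0,0,0,0],[0,0,0,0,0,0,0],[0,0,0,0,0,0,0]]'
python3 d.py .655 -.123 .0599 90
```

```text
clock: 58.22
tool_pos: [0.6525, -0.1213, 0.1561]
tool_rot: [-3.138, -0.001, 1.571]
force: [0.3, -0.4, -1.7]
grip_width: 0.519
grasp_force: 61.4
clock: 58.85
tool_pos: [0.6538, -0.1232, 0.1229]
tool_rot: [3.14, 0.0, 1.57]
force: [-0.1, -0.0, -0.7]
grip_width: 0.519
grasp_force: 61.4
turn [ 0.0004  0.0001 -0.0002] shift [0.005 0.029 1.575] t 58.85
```

```bash
python3 -m jog '[[0,0,0,0,0.03,0.2,0],[0,0,0,0,0,0.2,0],[0,0,0,0,0,0.2,0],[0,0,0,0,0,0.2,0],[0,0,0,0,0,0.2,0],[0,0,0,0,0,0,0]]'
python3 -m jog '[[0,0,0,0,0,0.2,0],[0,0,0,0,0,0.2,0],[0,0,0,0,0,0.1,0],[0,0,0,0,0,0.07,0],[0,0,0,0,0,0.03,0],[0,0,0,0,0,0.03,0],[0,0,0,0,0,0,0]]'
python3 d.py .655 -.123 .0599 90
```

```text
clock: 59.6
tool_pos: [0.6551, -0.1229, 0.0816]
tool_rot: [3.141, 0.001, 1.571]
force: [2.1, -2.3, -2.5]
grip_width: 0.521
grasp_force: 61.4
clock: 60.48
tool_pos: [0.6553, -0.123, 0.0598]
tool_rot: [3.139, 0.001, 1.571]
force: [-0.8, -2.9, 13.3]
grip_width: 0.52
grasp_force: 62.8
turn [0.0007 0.0004 0.    ] shift [ 0.    -0.008 -0.001] t 60.475
```

Home. Release, retreat, and check everything.

```bash
python3 -m jog '[[0,0,0,0,0,-0.03,0.5],[0,0,0,0,0,0,1],[0,0,0,0,0,0,1],[0,0,0,0,0,-0.4,1],[0,0,0,0,0,-0.8,1],[0,0,0,0,0,-0.8,1],[0,0,0,0,0,-0.8,1],[0,0,0,0,0,-0.7,1],[0,0,0,0,-0.8,-0.5,1],[0,0,0,0,-0.8,-0.5,1]]'
python3 -m jog '[[0,0,0,-0.8,-0.5,0,1],[0,0,0,-0.8,-0.5,0,1],[0,0,0,-0.8,-0.5,0,1],[0,0,0,0,0,0,1]]'
python3 - <<'E'
from h import *
p=arm.get_image('scene'); q=arm.get_image('side'); print([(i,sp('tube%d_c'%i,p),sp('tube%d_c'%i,q)) for i in (0,1,2,4)])
for n in ['scraper_c','cup','bowl','syrup','sugar_jar','carton']: print(n,sp(n,p),sp(n,q))
a=cv2.resize(p['frame'][170:310,110:400,::-1],(800,386),interpolation=2); cv2.imwrite('pics/f1.png',a)
b=cv2.resize(q['frame'][120:320,190:450,::-1],(780,600),interpolation=2); cv2.imwrite('pics/f2.png',b)
E
```

```text
clock: 61.72
tool_pos: [0.59, -0.1222, 0.2398]
tool_rot: [3.141, -0.0, 1.571]
force: [-0.6, -0.4, 0.5]
grip_width: 0.998
grasp_force: 0.0
clock: 62.22
tool_pos: [0.5293, -0.2202, 0.2392]
tool_rot: [3.142, 0.001, 1.568]
force: [0.5, -0.4, 0.1]
grip_width: 1.003
grasp_force: 0.0
[(0, [([0.6537, 0.1306, 0.0497], 0.91)], [([0.6564, 0.1331, 0.0472], 0.86)]), (1, [([0.6539, -0.0568, 0.0462], 0.87)], [([0.6582, -0.0622, 0.05], 0.91)]), (2, [([0.6535, -0.1213, 0.0461], 0.69)], [([0.6565, -0.1242, 0.0498], 0.69)]), (4, [([0.657, 0.0084, 0.0426], 0.82)], [([0.6552, 0.0076, 0.0489], 0.89)])]
scraper_c [([0.4889, 0.354, 0.0453], 0.73)] [([0.4864, 0.3481, 0.0502], 0.73)]
cup [([0.6564, -0.2646, -0.0003], 0.71)] [([0.6555, -0.2642, -0.0039], 0.79)]
bowl [([0.3311, -0.3118, 0.0], 0.66)] [([0.3293, -0.3136, 0.0051], 0.71)]
syrup [([0.6074, 0.4549, -0.0019], 0.95)] [([0.6106, 0.4558, -0.0035], 0.94)]
sugar_jar [([0.3574, 0.4494, 0.0001], 0.74)] [([0.4848, 0.35, -0.003], 0.68)]
carton [([0.5024, 0.1334, 0.0115], 0.7)] [([0.4722, 0.5682, -0.0011], 0.77)]
```

View pics/f1.png

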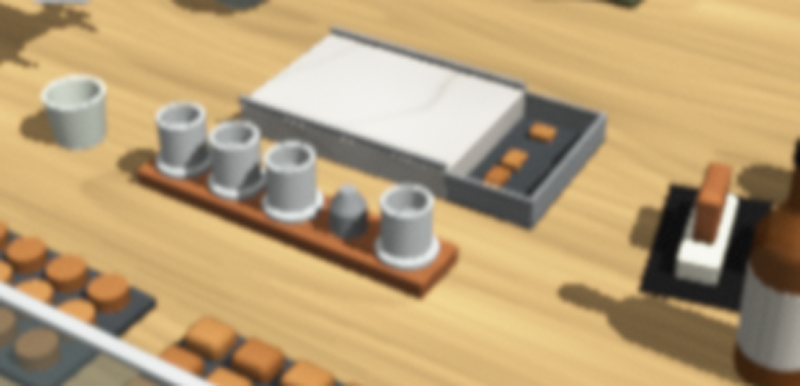

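View pics/f2.png

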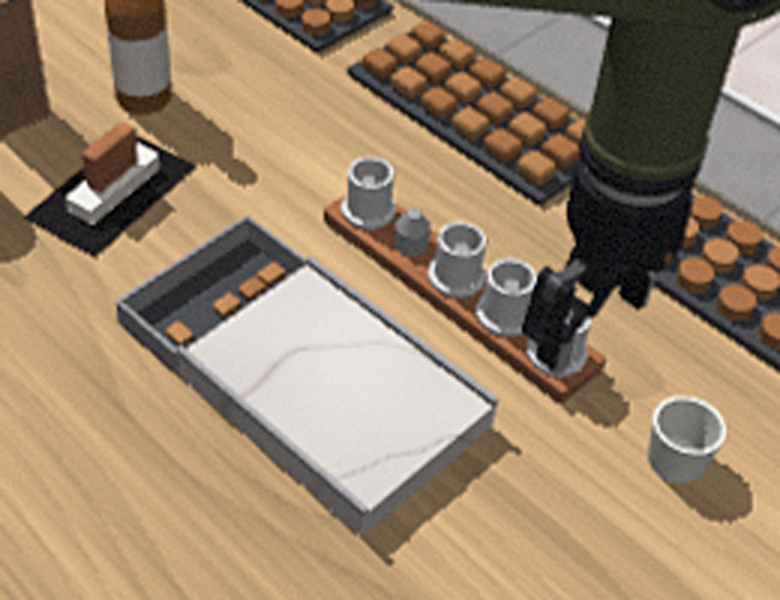

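The final views show the board clean and all four chips in the trough (side crop (180,330) to (270,270)). The four tubes sit flush on the stand, and the scraper is upright on its mat.

```bash
python3 -c "
from bench import arm; print(arm.hand_in())"
```

```text
the job is handed in; nothing more can be done
None
```

I handed the job in at about 62 s on the robot's clock: all four biscuit pieces were wiped into the trough first, then all four tubes were pushed fully home on their own spigots, and the scraper stands upright on its mat with the other things where they were.

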